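# Sweep the leftover fittings off the optical breadboard into the tray

## Task

Clear the loose fittings off the optical breadboard: with your fingertips, sweep the two post collars and the two hex nuts across the board and over its edge, so that all four lie in the open steel tray standing against it. Only push them, never pick one up, and leave the three optics in the middle of the board, the tray and everything else standing where they are.

Things in the scene. Friction and masses are not known exactly. Their poses are not given: they have to be found in the camera images.
- breadboard: Fixed black optical breadboard, 300 mm along its x by 250 mm along its y, flat top 30 mm above the bench, small flush threaded holes on a 25 mm grid (they do not catch anything), no rim. Origin: centre of its underside, at bench level. It may be turned a little from the bench axes.
- tray: Open stainless steel tray, 260 mm along x, 120 mm along y, 25 mm high, walls and floor 4 mm, 0.45 kg, loose on the bench. A long side stands against the breadboard's +y or -y edge (it varies; 2 mm gap), parallel to it, shifted up to 15 mm along it. Its rim is 5 mm below the board's top: parts pushed over that edge drop in. Origin: centre of its underside, at bench level.
- parts_case: Closed flat plastic parts case, grey with a light lid, 260 x 120 x 26 mm, standing against the breadboard's other y edge in the same way as the tray; not for use. Origin: centre of its underside.
- collar1: Loose steel post collar lying flat on the breadboard: a plain round ring, outside diameter 36 mm, bore 25 mm, 13 mm high, about 50 g. Origin: its middle (half height, on the bore axis).
- collar2: Loose steel post collar lying flat on the breadboard: a plain round ring, outside diameter 36 mm, bore 25 mm, 13 mm high, about 50 g. Origin: its middle (half height, on the bore axis).
- nut1: Loose steel hex nut lying flat on the breadboard: 30 mm across flats (35 mm across corners), 16 mm high, bore about 18 mm, about 62 g. Origin: its middle (half height, on the bore axis).
- nut2: Loose steel hex nut lying flat on the breadboard: 30 mm across flats (35 mm across corners), 16 mm high, bore about 18 mm, about 62 g. Origin: its middle (half height, on the bore axis).
- lens: Lens in a black round mount, 58 mm tall, 32 mm wide, mid-board. Collimator, lens and detector stand in one row along the board's y, about 80 mm apart, halfway along its x. The collars and nuts lie two on either side of this row, at least 58 mm from its line. On a round pedestal (foot 32 mm), unclamped, 0.17 kg. Origin: centre of its underside. 
- collimator: Beam collimator: a 16 mm steel tube with a brass rear connector in a black block, tube along its y axis (25 mm to the front, 35 mm to the rear of the origin), 56 mm tall, 32 mm wide. About 80 mm to the board's -y side of the lens. On a round pedestal (foot 32 mm), unclamped, 0.17 kg. Origin: centre of its underside. 
- detector: Light detector: aluminium square head with a dark round window, 58 mm tall, 32 mm wide, about 80 mm to the board's +y side of the lens. On a round pedestal (foot 32 mm), unclamped, 0.17 kg. Origin: centre of its underside. 
- mouse: Black computer mouse on the bench, 108 x 60 x 34 mm, right of the board. Origin: centre of its underside.
- driver: Screwdriver lying on the bench left of the board, 180 mm long along its x. Origin: at bench level under its axis.
- bottle: Bottle standing on the bench right of the board, 60 mm diameter, 120 mm tall. Origin: centre of its underside.

How it is judged (in metres and radians):
At the end, for the whole second after the job is handed in: Both collars and both nuts lie at rest in the tray (middles 4 mm or more inside its walls, under 35 mm above its underside; one may lie on another, none leans on the board); the optics have moved under 8 mm, the tray under 30 mm, parts case, mouse, screwdriver and bottle under 20 mm (x of collar1 in the frame of tray between -0.122 and 0.122 m and y of collar1 in the frame of tray between -0.052 and 0.052 m and z of each of collar1, collar2, nut1, nut2 in the frame of tray below 0.035 m and contact force between each of collar1, collar2, nut1, nut2 and breadboard below 0.02 N and linear speed of each of collar1, collar2, nut1, nut2 below 0.03 m/s and x of collar2 in the frame of tray between -0.122 and 0.122 m and y of collar2 in the frame of tray between -0.052 and 0.052 m and x of nut1 in the frame of tray between -0.122 and 0.122 m and y of nut1 in the frame of tray between -0.052 and 0.052 m and x of nut2 in the frame of tray between -0.122 and 0.122 m and y of nut2 in the frame of tray between -0.052 and 0.052 m and distance of each of lens, collimator, detector from where it was at the start of the episode below 0.008 m and distance of tray from where it was at the start of the episode below 0.03 m and distance of each of parts_case, mouse, driver, bottle from where it was at the start of the episode below 0.02 m); the robot touches nothing.
It fails at once if a collar or nut is lifted more than 25 mm off the breadboard (height (world z) of any of collar1, collar2, nut1, nut2 above 0.063 m).
It fails at once if one of the three optics on the board is shifted by more than 8 mm or tipped over (distance of any of lens, collimator, detector from where it was at the start of the episode above 0.008 m or angle between any of lens, collimator, detector's own z axis and vertical above 0.3 rad).
It fails at once if the tray is pushed more than 30 mm from its place or tipped (distance of tray from where it was at the start of the episode above 0.03 m or angle between tray's own z axis and vertical above 0.25 rad).
It fails at once if the parts case, mouse, screwdriver or bottle is moved by more than 20 mm (distance of any of parts_case, mouse, driver, bottle from where it was at the start of the episode above 0.02 m).
It also fails if it takes over 69 s, if anything falls off the work surface, if the arm or the gripper's body presses on something with over 40 N, if the wrist force passes 120 N, or if a joint passes its speed limit or range.

## Robot

A 6-joint arm with a two-finger parallel gripper is mounted at the origin on the work surface. World frame = base frame: x ahead of the robot, y to its left, z up, the work surface at z = 0. Lengths are in mm, angles in rad, forces in N, time in s.
With the tool pointing down it reaches from about 275 to 750 mm from the base axis. Payload 10.2 kg.
Tool frame: the origin (TCP) lies midway between the tips of the shut fingers; the grasp point (between the pads) lies 19 mm behind it; z points along the fingers, y is the line along which they close (so a half turn about z gives the same grasp; the last joint's range is limited). The gripper opens to 85 mm and grips with 20 to 120 N. Pads are 22 mm wide; open, the fingers measure 114 mm over their backs; the gripper's body (76 mm by 85 mm) begins 54 mm behind the grasp point. The pads swing forward as they close: fully open they stand 13 mm farther back than shut.
Start: joints at [0.951, 0.313, 1.498, -0, 1.331, -0.223], TCP at [202.909, 484.21, 231.294] pointing down, gripper open.
Joint ranges: [-2.94, 2.94], [-0.97, 2.17], [0.19, 2.56], [-1.23, 4.37], [0.02, 3.11], [-2.88, 2.88]. Speed limits (rad/s): [2.39, 2.39, 3.01, 3.14, 3.14, 3.14].

## Interface

Orientations are given as a unit quaternion [w, x, y, z].
In Python, from rig import ctrl gives the robot as it stands.
- The arm moves only by the tool arm_command, never from a script. Its argument "increments" is a list of rows, each an object with "dr": the turn, a rotation vector about the tool's x, y, z in units of pi/4 rad (1.0 is pi/4 rad), a list of three; "offset": the shift along the tool's x, y, z in units of 120 mm (1.0 is 120 mm), a list of three; "hand": the opening, from -1 (shut) to 1 (fully open). A call has 1 to 8 rows; each row shifts and turns the commanded pose from where the row before left it, along the tool's axes as they then stand; what a row does not reach is not made up. A row lasts 1/10 s, in which the tool goes at most 50 mm and 8.59 degrees, less where a joint would pass 70% of its speed; a pose out of reach is approached as far as the arm can. A call with a number of a shift or a turn outside -1 to 1 is refused whole. A call with a gripper value outside its range is refused whole. The fingers move at their own pace and stop on an object; "grip_force" is the grip in N (left out, the last holds). Time passes only in rows, so rows that do not move let the fingers close. It gives the time, the measured TCP pose, the force, the opening and the grip force at its end, in the units of the state.
- ctrl.sense(): the state, without advancing time (a new reading comes with each control period).
- ctrl.capture(name): name is "scene" or "top" or "wrist"; returns the picture (480x640x3 uint8, red, green, blue); there is no depth.
- ctrl.camera_info(name): a dict with "K" (3x3 intrinsics, pixels), "R" (3x3) and "t" (3): a world point X has camera coordinates R X + t. Camera axes: x right, y down, z forward; pixel columns grow to the right and rows downward; lengths in mm; the calibration is good to about 2 mm. A picture is of the moment at which its call begins: read the wrist's pose just before it. camera_info takes no time and is no camera call; for the wrist camera it gives the pose at the moment of the call.
- ctrl.finish_job(): hands the job in; it is judged then, once.
The state is a dict: "time_s": time; "joints": joint angles; "dq": joint speeds; "tau": joint torques, N m; "eef_pos": TCP position; "ee_rot": TCP orientation; "force": force on the tool from outside, world axes, zero at the start; "wrist_torque": the same for the moment, N m; "grip_width": opening from 0.0 (shut) to 1.0 (fully open); "grip_force": force on a finger pad.
Only numpy, scipy, OpenCV 4.12 (cv2) and the standard library are available. Lean on these libraries where they do the work, as an engineer would, in place of code of your own. Each camera call takes 0.05 s, during which the arm holds its last target. There are 200 camera calls.

## Working session

There is one attempt and no reset: what is moved stays moved. The work goes in short steps, Python scripts to look and compute and a tool call to move; the robot and the scene stay as the last step left them, time stands still between calls to the robot, and variables do not carry over. Pictures are saved under pics/ and viewed, at most 10 in all, crops included, and the job is handed in when it is done.

Besides the shell and the picture viewer there is one more tool, called after "Emit:" as name([rows], argument=value, ...), one row to a line, values as JSON. arm_command: Moves the arm, as the interface text tells. Shifts and turns lie within -1 to 1; 1 stands for 120 mm of shift or pi/4 rad of turn. Its arguments: {"type":"object","properties":{"increments":{"type":"array"},"grip_force":{"type":"number"}},"required":["increments"]}

```bash
mkdir -p pics; python3 - <<'E'
from rig import ctrl
import cv2
s=ctrl.sense();print(s)
for n in("top","scene"):
    cv2.imwrite(f"pics/{n}0.png",ctrl.capture(n)[:,:,::-1])
    print(n,ctrl.camera_info(n))
E
```

```text
{'time_s': 0.0, 'joints': array([ 9.50642594e-01,  3.13434664e-01,  1.49843503e+00, -4.54530092e-06,
        1.33095200e+00, -2.23405703e-01]), 'dq': array([-0.00140392,  0.00237422, -0.00116815,  0.00161018,  0.00137096,
        0.00022178]), 'tau': array([ 1.25598617e-03, -4.12274551e+01, -2.59736001e+01, -1.19781666e-04,
        4.19944874e-03, -1.36217075e-06]), 'eef_pos': array([202.74011044, 484.00859851, 230.74368151]), 'ee_rot': array([-2.49562382e-04,  1.97074927e-01,  9.80388237e-01, -5.61570483e-04]), 'force': array([0.23864686, 0.02299379, 0.45064997]), 'wrist_torque': array([-0.02244759, -0.03791943, -0.03873509]), 'grip_force': 0.0, 'grip_width': 0.9975030130299563}
top {'K': array([[597.99664207,   0.        , 328.11117121],
       [  0.        , 597.99664207, 238.30708618],
       [  0.        ,   0.        ,   1.        ]]), 'R': array([[-0.02234555, -0.9997385 ,  0.00485879],
       [-0.99164845,  0.02154673, -0.12715775],
       [ 0.12701981, -0.00765962, -0.99187061]]), 't': array([ -41.34490225,  528.43040575, 1580.57454319])}
scene {'K': array([[489.52851972,   0.        , 321.4605625 ],
       [  0.        , 489.52851972, 237.2911129 ],
       [  0.        ,   0.        ,   1.        ]]), 'R': array([[ 0.46356707,  0.88596806, -0.01289071],
       [ 0.5349578 , -0.2914455 , -0.79301934],
       [-0.70634675,  0.36072167, -0.60906006]]), 't': array([-202.41208268, -249.88143327, 1491.99130597])}
```

View pics/top0.png

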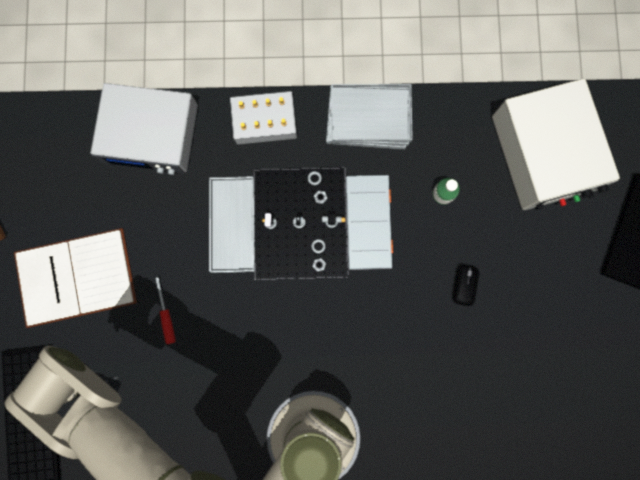

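The board spans about x 254–347, y 168–279 px. The tray is to its left (+y), the parts case to its right. The fittings are at about (315,178), (320,197), (318,246) and (319,265). I'll crop in for accuracy.

```bash
cat > h.py <<'E'
import numpy as np, cv2
from rig import ctrl
def px2w(n,u,v,z):
    c=ctrl.camera_info(n);R=np.array(c["R"]);t=np.array(c["t"])
    d=R.T@np.linalg.solve(c["K"],[u,v,1.]);o=-R.T@t
    return (o+d*(z-o[2])/d[2])
E
python3 - <<'E'
import cv2
a=cv2.imread("pics/top0.png")[160:285,200:400]
cv2.imwrite("pics/top0c.png",cv2.resize(a,None,fx=4,fy=4,interpolation=cv2.INTER_CUBIC))
E
```

```text
(no output)
```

View pics/top0c.png

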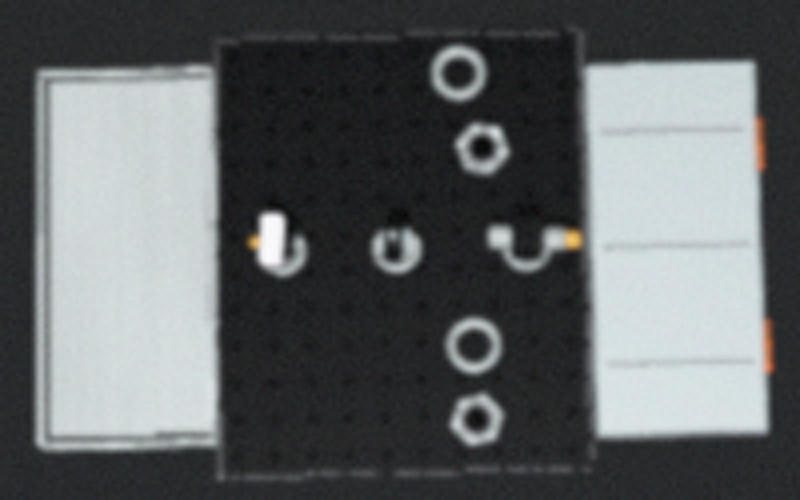

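The crop shows the collars at (459,73) and (473,346) and the nuts at (482,149) and (476,419). The board corners are near (217,42), (580,33), (592,467) and (220,478). The tray spans X 38–217, Y 68–448.

```bash
python3 - <<'E'
from h import *
np.set_printoptions(precision=1,suppress=True)
P={'c1':(459,73,43),'n1':(482,149,46),'c2':(473,346,43),'n2':(476,419,46),
'b_tl':(217,42,30),'b_tr':(580,33,30),'b_br':(592,467,30),'b_bl':(220,478,30),
't_tl':(38,70,25),'t_bl':(40,448,25),'t_br':(215,443,25),'t_tr':(215,67,25),'lensfoot':(397,250,38),'colfoot':(527,248,38),'detfoot':(283,252,38)}
W={}
for k,(x,y,z) in P.items():
    W[k]=px2w("top",200+(x+.5)/4-.5,160+(y+.5)/4-.5,z);print(k,W[k])
c=sum(W[k] for k in P if k[0]=='b')/4
ey=(W['b_tl']+W['b_bl']-W['b_tr']-W['b_br'])[:2];a=np.arctan2(-ey[0],ey[1]);
ex=(W['b_tl']+W['b_tr']-W['b_bl']-W['b_br'])[:2];a2=np.arctan2(ex[1],ex[0])
print('c',c,a,a2,np.hypot(*ey)/2,np.hypot(*ex)/2)
th=(a+a2)/2;R=np.array([[np.cos(th),np.sin(th)],[-np.sin(th),np.cos(th)]])
for k in W: print(k,R@(W[k]-c)[:2])
E
```

```text
c1 [692.7 -19.3  43. ]
n1 [639.2 -33.8  46. ]
c2 [505.7 -25.   43. ]
n2 [456.4 -26.1  46. ]
b_tl [720.9 146.5  30. ]
b_tr [ 722.  -102.7   30. ]
b_br [ 423.7 -103.1   30. ]
b_bl [421.9 146.4  30. ]
t_tl [705.1 270.1  25. ]
t_bl [445. 268.  25.]
t_br [445.8 150.2  25. ]
t_tr [704.6 148.6  25. ]
lensfoot [572.6  25.   38. ]
colfoot [572.1 -62.8  38. ]
detfoot [572.9 102.   38. ]
c [572.1  21.8  30. ] 0.005875714636261538 0.000648421706480973 249.3728198466166 298.65811399049414
c1 [120.4 -41.4]
n1 [ 66.9 -55.8]
c2 [-66.6 -46.6]
n2 [-115.9  -47.4]
b_tl [149.2 124.2]
b_tr [ 149.4 -125. ]
b_br [-148.8 -124.4]
b_bl [-149.9  125.2]
t_tl [133.8 247.9]
t_bl [-126.3  246.6]
t_br [-125.9  128.9]
t_tr [132.9 126.3]
lensfoot [0.5 3.3]
colfoot [ -0.3 -84.6]
detfoot [ 1.1 80.2]
```

Emit:
arm_command([
  {"dr": [0,0,0.187],"offset": [0,0,0],"hand": -0.48},
  {"dr": [0,0,0.187],"offset": [0,0,0],"hand": -0.48},
  {"dr": [0,0,0.187],"offset": [0,0,0],"hand": -0.48},
  {"dr": [0,0,0.187],"offset": [0,0,0],"hand": -0.48},
  {"dr": [0,0,0.187],"offset": [0,0,0],"hand": -0.48},
  {"dr": [0,0,0.187],"offset": [0,0,0],"hand": -0.48},
  {"dr": [0,0,0.187],"offset": [0,0,0],"hand": -0.48},
  {"dr": [0,0,0.187],"offset": [0,0,0],"hand": -0.48},
])

```text
time_s: 0.9
eef_pos: [202.8, 484.1, 231.0]
ee_rot: [0.0, 0.71, 0.705, -0.0]
force: [0.3, 0.0, -0.9]
grip_width: 0.258
grip_force: 0.0
```

Emit:
arm_command([
  {"dr": [0,0,0],"offset": [-0.2,0.15,0],"hand": -0.48},
  {"dr": [0,0,0],"offset": [-0.2,0.15,0],"hand": -0.48},
  {"dr": [0,0,0],"offset": [-0.2,0.15,0],"hand": -0.48},
  {"dr": [0,0,0],"offset": [-0.2,0.15,0],"hand": -0.48},
])

```text
time_s: 1.3
eef_pos: [275.2, 387.1, 231.0]
ee_rot: [-0.0, 0.707, 0.707, -0.0]
force: [0.3, 0.7, -0.5]
grip_width: 0.263
grip_force: 0.0
```

Emit:
arm_command([
  {"dr": [0,0,0],"offset": [-0.24,0.188,0],"hand": -0.48},
  {"dr": [0,0,0],"offset": [-0.24,0.188,0],"hand": -0.48},
  {"dr": [0,0,0],"offset": [-0.24,0.188,0],"hand": -0.48},
  {"dr": [0,0,0],"offset": [-0.24,0.188,0],"hand": -0.48},
  {"dr": [0,0,0],"offset": [-0.24,0.188,0],"hand": -0.48},
  {"dr": [0,0,0],"offset": [-0.24,0.188,0],"hand": -0.48},
  {"dr": [0,0,0],"offset": [-0.24,0.188,0],"hand": -0.48},
  {"dr": [0,0,0],"offset": [-0.24,0.188,0],"hand": -0.48},
])

```text
time_s: 2.1
eef_pos: [455.7, 156.2, 231.1]
ee_rot: [-0.0, 0.707, 0.707, -0.0]
force: [0.5, -0.2, -0.6]
grip_width: 0.259
grip_force: 0.0
```

Emit:
arm_command([
  {"dr": [0,0,0],"offset": [-0.24,0.188,0],"hand": -0.48},
  {"dr": [0,0,0],"offset": [-0.24,0.188,0],"hand": -0.48},
  {"dr": [0,0,0],"offset": [-0.24,0.188,0],"hand": -0.48},
  {"dr": [0,0,0],"offset": [-0.24,0.188,0],"hand": -0.48},
  {"dr": [0,0,0],"offset": [-0.24,0.188,0],"hand": -0.48},
  {"dr": [0,0,0],"offset": [-0.24,0.188,0],"hand": -0.48},
  {"dr": [0,0,0],"offset": [-0.24,0.188,0],"hand": -0.48},
  {"dr": [0,0,0],"offset": [-0.24,0.188,0],"hand": -0.48},
])

```text
time_s: 2.9
eef_pos: [635.9, -74.3, 230.8]
ee_rot: [-0.0, 0.707, 0.707, -0.0]
force: [-0.3, 0.1, 0.4]
grip_width: 0.256
grip_force: 0.0
```

```bash
python3 - <<'E'
from h import *
c=ctrl.camera_info("wrist");print({k:np.round(v,4).tolist() for k,v in c.items()})
cv2.imwrite("pics/w0.png",ctrl.capture("wrist")[:,:,::-1])
E
```

```text
{'K': [[420.9855, 0.0, 318.4957], [0.0, 420.9855, 242.8122], [0.0, 0.0, 1.0]], 'R': [[1.0, -0.0018, -0.0009], [-0.0015, -0.9631, 0.2693], [-0.0014, -0.2693, -0.9631]], 't': [-635.904, -105.395, 358.6523]}
```

View pics/w0.png

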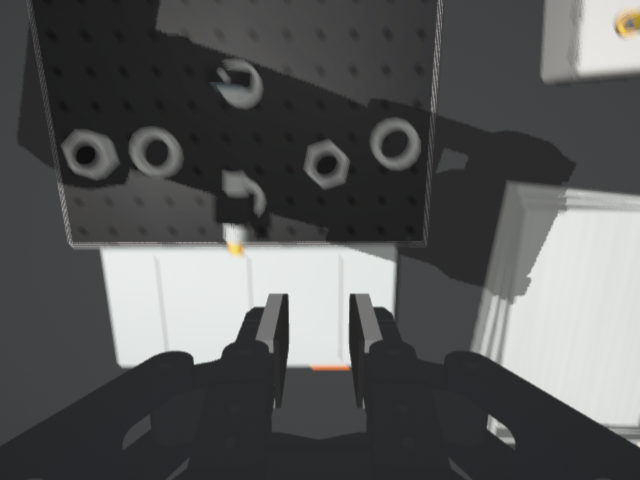

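The wrist view shows nut1 (327,164), collar1 (395,144), collar2 (156,152) and nut2 (90,155), with the fingers open as planned. I'll check these against the top-camera positions.

```bash
python3 - <<'E'
from h import *
for k,u,v,z in [('n1',327,164,46),('c1',395,144,43),('c2',156,152,43),('n2',90,155,46),('edge -y',200,243,30),('bR',426,243,30),('bL',72,245,30)]: print(k,px2w("wrist",u,v,z).round(1))
E
```

```text
n1 [644.5 -39.5  46. ]
c1 [696.3 -25.   43. ]
c2 [513.6 -30.   43. ]
n2 [464.3 -31.8  46. ]
edge -y [ 537.6 -106.2   30. ]
bR [ 728.3 -107.2   30. ]
bL [ 429.2 -107.4   30. ]
```

Emit:
arm_command([
  {"dr": [0,0,0],"offset": [-0.033,0.042,0.285],"hand": -0.48},
  {"dr": [0,0,0],"offset": [0,0,0.285],"hand": -0.48},
  {"dr": [0,0,0],"offset": [0,0,0.285],"hand": -0.48},
  {"dr": [0,0,0],"offset": [0,0,0.285],"hand": -0.48},
  {"dr": [0,0,0],"offset": [0,0,0.285],"hand": -0.48},
  {"dr": [0,0,0],"offset": [0,0,0.15],"hand": -0.48},
  {"dr": [0,0,0],"offset": [0,0,0.05],"hand": -0.48},
  {"dr": [0,0,0],"offset": [0,0,0],"hand": -0.48},
])

```text
time_s: 3.75
eef_pos: [640.1, -76.9, 35.8]
ee_rot: [-0.001, 0.707, 0.707, -0.0]
force: [0.0, -0.2, -0.4]
grip_width: 0.261
grip_force: 0.0
```

Emit:
arm_command([
  {"dr": [0,0,0],"offset": [0,0,0.015],"hand": -0.48},
  {"dr": [0,0,0],"offset": [0.06,0,0],"hand": -0.48},
  {"dr": [0,0,0],"offset": [0.06,0,0],"hand": -0.48},
  {"dr": [0,0,0],"offset": [0.06,0,0],"hand": -0.48},
  {"dr": [0,0,0],"offset": [0.08,0,0],"hand": -0.48},
  {"dr": [0,0,0],"offset": [0.1,-0.004,0],"hand": -0.48},
  {"dr": [0,0,0],"offset": [0.1,-0.004,0],"hand": -0.48},
  {"dr": [0,0,0],"offset": [0.1,-0.004,0],"hand": -0.48},
])

```text
time_s: 4.55
eef_pos: [639.0, -8.6, 34.6]
ee_rot: [0.0, 0.707, 0.707, 0.0]
force: [-0.2, -0.7, 1.0]
grip_width: 0.259
grip_force: 0.5
```

```bash
python3 - <<'E'
from h import *
cv2.imwrite("pics/w1.png",ctrl.capture("wrist")[:,:,::-1])
E
```

```text
(no output)
```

View pics/w1.png

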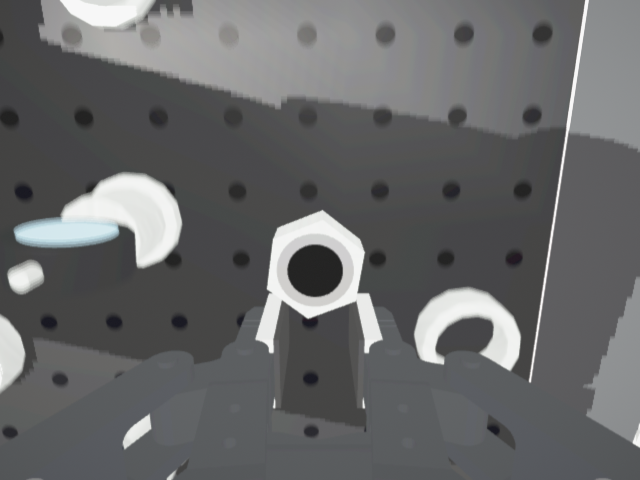

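Nut1 at (315,268) is seated in the cradle between the fingertips and the optics are clear. I'll carry on straight to the tray.

Emit:
arm_command([
  {"dr": [0,0,0],"offset": [0.1,0,0],"hand": -0.48},
  {"dr": [0,0,0],"offset": [0.1,0,0],"hand": -0.48},
  {"dr": [0,0,0],"offset": [0.1,0,0],"hand": -0.48},
  {"dr": [0,0,0],"offset": [0.1,0,0],"hand": -0.48},
  {"dr": [0,0,0],"offset": [0.1,0,0],"hand": -0.48},
  {"dr": [0,0,0],"offset": [0.1,0,0],"hand": -0.48},
  {"dr": [0,0,0],"offset": [0.1,0,0],"hand": -0.48},
  {"dr": [0,0,0],"offset": [0.1,0,0],"hand": -0.48},
])

```text
time_s: 5.4
eef_pos: [639.0, 87.3, 34.5]
ee_rot: [-0.0, 0.707, 0.707, -0.0]
force: [0.6, -1.0, 0.4]
grip_width: 0.261
grip_force: 0.2
```

Emit:
arm_command([
  {"dr": [0,0,0],"offset": [0.1,0,0],"hand": -0.48},
  {"dr": [0,0,0],"offset": [0.1,0,0],"hand": -0.48},
  {"dr": [0,0,0],"offset": [0.1,0,0],"hand": -0.48},
  {"dr": [0,0,0],"offset": [0.1,0,0],"hand": -0.48},
  {"dr": [0,0,0],"offset": [0.1,0,0],"hand": -0.48},
  {"dr": [0,0,0],"offset": [0.08,0,0],"hand": -0.48},
  {"dr": [0,0,0],"offset": [0,0,0],"hand": -0.48},
])

```text
time_s: 6.1
eef_pos: [639.0, 157.2, 34.4]
ee_rot: [-0.0, 0.707, 0.707, 0.0]
force: [-0.3, 0.1, -0.4]
grip_width: 0.268
grip_force: 0.0
```

Emit:
arm_command([
  {"dr": [0,0,0],"offset": [0,0,-0.28],"hand": -0.48},
  {"dr": [0,0,0],"offset": [0,0,-0.28],"hand": -0.48},
  {"dr": [0,0,0],"offset": [0,0,-0.28],"hand": -0.48},
  {"dr": [0,0,0],"offset": [-0.263,0.065,0],"hand": -0.48},
  {"dr": [0,0,0],"offset": [-0.263,0.065,0],"hand": -0.48},
  {"dr": [0,0,0],"offset": [-0.263,0.065,0],"hand": -0.48},
  {"dr": [0,0,0],"offset": [-0.263,0.065,0],"hand": -0.48},
  {"dr": [0,0,0],"offset": [-0.263,0.065,0],"hand": -0.48},
])

```text
time_s: 6.9
eef_pos: [678.1, -3.8, 135.3]
ee_rot: [0.0, 0.708, 0.707, -0.0]
force: [1.3, 0.9, 0.0]
grip_width: 0.26
grip_force: 0.0
```

Emit:
arm_command([
  {"dr": [0,0,0],"offset": [-0.263,0.065,0],"hand": -0.48},
  {"dr": [0,0,0],"offset": [-0.263,0.065,0],"hand": -0.48},
  {"dr": [0,0,0],"offset": [0,0,0],"hand": -0.48},
])

```text
time_s: 7.2
eef_pos: [693.7, -69.7, 134.8]
ee_rot: [0.0, 0.709, 0.705, -0.0]
force: [0.1, 0.0, 0.6]
grip_width: 0.259
grip_force: 0.0
```

```bash
python3 - <<'E'
from h import *
w=ctrl.capture("wrist");np.save("w2.npy",w)
t=cv2.resize(ctrl.capture("top")[150:290,200:400],None,fx=4,fy=4,interpolation=cv2.INTER_CUBIC)[:,:,::-1]
cv2.imwrite("pics/t2.png",t)
E
```

```text
(no output)
```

View pics/t2.png

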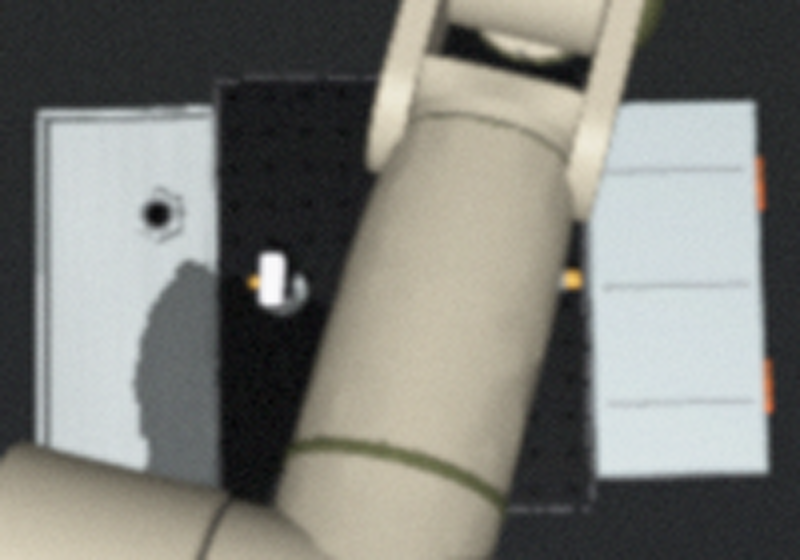

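Nut1 lies flat in the tray at (160,214), and nothing else has moved. Collar1 is next.

Emit:
arm_command([
  {"dr": [0,0,0],"offset": [0,0,0.28],"hand": -0.48},
  {"dr": [0,0,0],"offset": [0,0,0.28],"hand": -0.48},
  {"dr": [0,0,0],"offset": [0,0,0.2],"hand": -0.48},
  {"dr": [0,0,0],"offset": [0,0,0.08],"hand": -0.48},
  {"dr": [0,0,0],"offset": [0,0,0],"hand": -0.48},
  {"dr": [0,0,0],"offset": [0.06,0,0],"hand": -0.48},
  {"dr": [0,0,0],"offset": [0.06,0,0],"hand": -0.48},
  {"dr": [0,0,0],"offset": [0.06,0,0],"hand": -0.48},
])

```text
time_s: 8.1
eef_pos: [694.1, -42.7, 35.8]
ee_rot: [0.001, 0.707, 0.707, 0.001]
force: [0.2, 1.1, 0.1]
grip_width: 0.258
grip_force: 0.0
```

Emit:
arm_command([
  {"dr": [0,0,0],"offset": [0.06,0,0],"hand": -0.48},
  {"dr": [0,0,0],"offset": [0.08,0,0],"hand": -0.48},
  {"dr": [0,0,0],"offset": [0.1,-0.01,0],"hand": -0.48},
  {"dr": [0,0,0],"offset": [0.1,-0.01,0],"hand": -0.48},
  {"dr": [0,0,0],"offset": [0.1,-0.01,0],"hand": -0.48},
  {"dr": [0,0,0],"offset": [0.1,-0.01,0],"hand": -0.48},
  {"dr": [0,0,0],"offset": [0.1,-0.01,0],"hand": -0.48},
  {"dr": [0,0,0],"offset": [0.1,-0.01,0],"hand": -0.48},
])

```text
time_s: 8.9
eef_pos: [686.3, 46.3, 34.5]
ee_rot: [-0.0, 0.707, 0.707, -0.0]
force: [-0.1, -1.3, 0.6]
grip_width: 0.257
grip_force: 0.5
```

```bash
python3 - <<'E'
from h import *
cv2.imwrite("pics/w3.png",ctrl.capture("wrist")[:,:,::-1])
E
```

```text
(no output)
```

View pics/w3.png

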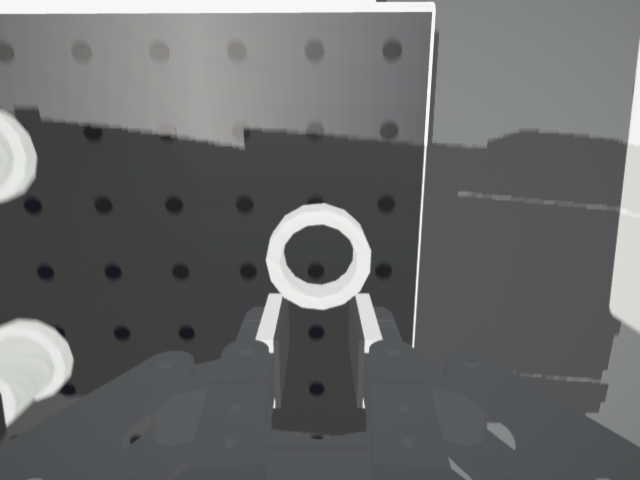

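Collar1 is cradled at (318,257), and the tray's end shows at about x=377 px at the top. I'll finish the push, shifting inward.

Emit:
arm_command([
  {"dr": [0,0,0],"offset": [0.1,-0.012,0],"hand": -0.48},
  {"dr": [0,0,0],"offset": [0.1,-0.012,0],"hand": -0.48},
  {"dr": [0,0,0],"offset": [0.1,-0.012,0],"hand": -0.48},
  {"dr": [0,0,0],"offset": [0.1,-0.012,0],"hand": -0.48},
  {"dr": [0,0,0],"offset": [0.1,-0.012,0],"hand": -0.48},
  {"dr": [0,0,0],"offset": [0.1,-0.012,0],"hand": -0.48},
  {"dr": [0,0,0],"offset": [0.1,-0.012,0],"hand": -0.48},
  {"dr": [0,0,0],"offset": [0.1,0,0],"hand": -0.48},
])

```text
time_s: 9.75
eef_pos: [676.3, 142.4, 34.6]
ee_rot: [-0.0, 0.707, 0.707, 0.0]
force: [-0.5, -0.1, 0.2]
grip_width: 0.255
grip_force: 0.0
```

Emit:
arm_command([
  {"dr": [0,0,0],"offset": [0.1,0,0],"hand": -0.48},
  {"dr": [0,0,0],"offset": [0.05,0,0],"hand": -0.48},
  {"dr": [0,0,0],"offset": [0,0,0],"hand": -0.48},
  {"dr": [0,0,0],"offset": [0,0,-0.28],"hand": -0.48},
  {"dr": [0,0,0],"offset": [0,0,-0.28],"hand": -0.48},
  {"dr": [0,0,0],"offset": [0,0,-0.28],"hand": -0.48},
  {"dr": [0,0,0],"offset": [0,0,0],"hand": -0.48},
])

```text
time_s: 10.45
eef_pos: [678.6, 158.9, 141.0]
ee_rot: [0.003, 0.708, 0.707, 0.003]
force: [-0.9, 0.5, 0.1]
grip_width: 0.264
grip_force: 0.0
```

Emit:
arm_command([
  {"dr": [0,0,0],"offset": [-0.238,-0.174,0],"hand": -0.48},
  {"dr": [0,0,0],"offset": [-0.238,-0.174,0],"hand": -0.48},
  {"dr": [0,0,0],"offset": [-0.238,-0.174,0],"hand": -0.48},
  {"dr": [0,0,0],"offset": [-0.238,-0.174,0],"hand": -0.48},
  {"dr": [0,0,0],"offset": [-0.238,-0.174,0],"hand": -0.48},
  {"dr": [0,0,0],"offset": [-0.238,-0.174,0],"hand": -0.48},
  {"dr": [0,0,0],"offset": [-0.238,-0.174,0],"hand": -0.48},
  {"dr": [0,0,0],"offset": [-0.238,-0.174,0],"hand": -0.48},
])

```text
time_s: 11.25
eef_pos: [507.9, -70.3, 134.8]
ee_rot: [-0.0, 0.708, 0.707, -0.0]
force: [1.2, -0.9, 0.3]
grip_width: 0.262
grip_force: 0.0
```

Emit:
arm_command([
  {"dr": [0,0,0],"offset": [0,0,0],"hand": -0.48},
  {"dr": [0,0,0],"offset": [0,0,0],"hand": -0.48},
])

```text
time_s: 11.45
eef_pos: [509.0, -69.6, 135.1]
ee_rot: [-0.0, 0.708, 0.706, 0.0]
force: [0.9, 0.1, 0.0]
grip_width: 0.262
grip_force: 0.0
```

```bash
python3 - <<'E'
from h import *
cv2.imwrite("pics/w4.png",ctrl.capture("wrist")[:,:,::-1])
t=ctrl.capture("top")[150:290,200:400];cv2.imwrite("pics/t4.png",cv2.resize(t,None,fx=4,fy=4,interpolation=cv2.INTER_CUBIC)[:,:,::-1])
E
```

```text
(no output)
```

View pics/w4.png

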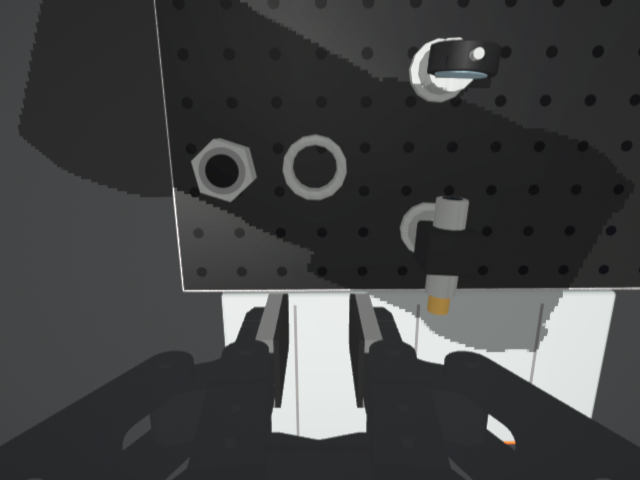

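View pics/t4.png

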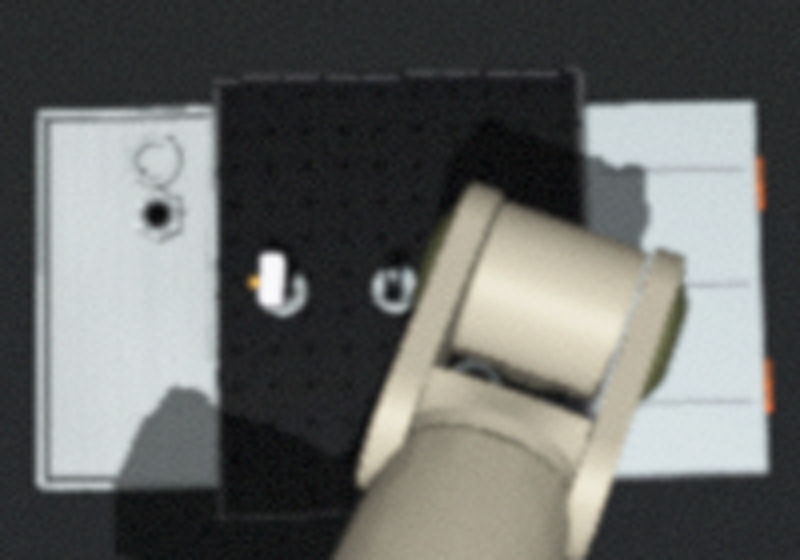

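Collar1 (158,160) and nut1 (160,214) lie flat in the tray. In the wrist view collar2 (315,167) is in line with the fingers and nut2 is at (223,170), so I'll push collar2.

Emit:
arm_command([
  {"dr": [0,0,0],"offset": [0,0,0.28],"hand": -0.48},
  {"dr": [0,0,0],"offset": [0,0,0.28],"hand": -0.48},
  {"dr": [0,0,0],"offset": [0,0,0.2],"hand": -0.48},
  {"dr": [0,0,0],"offset": [0,0,0.08],"hand": -0.48},
  {"dr": [0,0,0],"offset": [0,0,0],"hand": -0.48},
  {"dr": [0,0,0],"offset": [0.06,0,0],"hand": -0.48},
  {"dr": [0,0,0],"offset": [0.06,0,0],"hand": -0.48},
  {"dr": [0,0,0],"offset": [0.06,0,0],"hand": -0.48},
])

```text
time_s: 12.35
eef_pos: [509.7, -46.8, 35.5]
ee_rot: [0.001, 0.707, 0.707, 0.0]
force: [-0.8, -0.3, 0.6]
grip_width: 0.257
grip_force: 0.2
```

Emit:
arm_command([
  {"dr": [0,0,0],"offset": [0.06,0,0],"hand": -0.48},
  {"dr": [0,0,0],"offset": [0.08,0,0],"hand": -0.48},
  {"dr": [0,0,0],"offset": [0.1,0,0],"hand": -0.48},
  {"dr": [0,0,0],"offset": [0.1,0,0],"hand": -0.48},
  {"dr": [0,0,0],"offset": [0.1,0,0],"hand": -0.48},
  {"dr": [0,0,0],"offset": [0.1,0,0],"hand": -0.48},
  {"dr": [0,0,0],"offset": [0.1,0,0],"hand": -0.48},
  {"dr": [0,0,0],"offset": [0.1,0,0],"hand": -0.48},
])

```text
time_s: 13.15
eef_pos: [509.3, 42.4, 34.5]
ee_rot: [0.0, 0.707, 0.707, -0.0]
force: [0.6, -0.9, 1.0]
grip_width: 0.263
grip_force: 0.3
```

Emit:
arm_command([
  {"dr": [0,0,0],"offset": [0.1,0,0],"hand": -0.48},
  {"dr": [0,0,0],"offset": [0.1,0,0],"hand": -0.48},
  {"dr": [0,0,0],"offset": [0.1,0,0],"hand": -0.48},
  {"dr": [0,0,0],"offset": [0.1,0,0],"hand": -0.48},
  {"dr": [0,0,0],"offset": [0.1,0,0],"hand": -0.48},
  {"dr": [0,0,0],"offset": [0.1,0,0],"hand": -0.48},
  {"dr": [0,0,0],"offset": [0.1,0,0],"hand": -0.48},
  {"dr": [0,0,0],"offset": [0.1,0,0],"hand": -0.48},
])

```text
time_s: 13.95
eef_pos: [509.3, 138.4, 34.5]
ee_rot: [-0.0, 0.707, 0.707, -0.0]
force: [0.3, -0.3, -0.6]
grip_width: 0.263
grip_force: 0.0
```

Emit:
arm_command([
  {"dr": [0,0,0],"offset": [0.1,0,0],"hand": -0.48},
  {"dr": [0,0,0],"offset": [0.05,0,0],"hand": -0.48},
  {"dr": [0,0,0],"offset": [0,0,0],"hand": -0.48},
  {"dr": [0,0,0],"offset": [0,0,-0.28],"hand": -0.48},
  {"dr": [0,0,0],"offset": [0,0,-0.28],"hand": -0.48},
  {"dr": [0,0,0],"offset": [0,0,-0.28],"hand": -0.48},
  {"dr": [0,0,0],"offset": [0,0,0],"hand": -0.48},
])

```text
time_s: 14.65
eef_pos: [511.5, 155.2, 139.5]
ee_rot: [0.003, 0.708, 0.707, 0.003]
force: [-0.2, -0.0, -0.0]
grip_width: 0.26
grip_force: 0.0
```

Emit:
arm_command([
  {"dr": [0,0,0],"offset": [-0.27,-0.061,0],"hand": -0.48},
  {"dr": [0,0,0],"offset": [-0.27,-0.061,0],"hand": -0.48},
  {"dr": [0,0,0],"offset": [-0.27,-0.061,0],"hand": -0.48},
  {"dr": [0,0,0],"offset": [-0.27,-0.061,0],"hand": -0.48},
  {"dr": [0,0,0],"offset": [-0.27,-0.061,0],"hand": -0.48},
  {"dr": [0,0,0],"offset": [-0.27,-0.061,0],"hand": -0.48},
  {"dr": [0,0,0],"offset": [-0.27,-0.061,0],"hand": -0.48},
  {"dr": [0,0,0],"offset": [0,0,0],"hand": -0.48},
])

```text
time_s: 15.45
eef_pos: [457.2, -74.4, 134.8]
ee_rot: [-0.0, 0.709, 0.705, -0.0]
force: [-0.2, -0.3, -1.0]
grip_width: 0.258
grip_force: 0.0
```

Emit:
arm_command([
  {"dr": [0,0,0],"offset": [0,0,0.28],"hand": -0.48},
  {"dr": [0,0,0],"offset": [0,0,0.28],"hand": -0.48},
  {"dr": [0,0,0],"offset": [0,0,0.2],"hand": -0.48},
  {"dr": [0,0,0],"offset": [0,0,0.08],"hand": -0.48},
  {"dr": [0,0,0],"offset": [0,0,0],"hand": -0.48},
  {"dr": [0,0,0],"offset": [0.06,0,0],"hand": -0.48},
  {"dr": [0,0,0],"offset": [0.06,0,0],"hand": -0.48},
  {"dr": [0,0,0],"offset": [0.06,0,0],"hand": -0.48},
])

```text
time_s: 16.25
eef_pos: [458.4, -49.1, 35.3]
ee_rot: [0.001, 0.707, 0.707, 0.0]
force: [-0.3, -0.7, 0.2]
grip_width: 0.256
grip_force: 0.1
```

Emit:
arm_command([
  {"dr": [0,0,0],"offset": [0.06,0,0],"hand": -0.48},
  {"dr": [0,0,0],"offset": [0.08,0,0],"hand": -0.48},
  {"dr": [0,0,0],"offset": [0.1,0.01,0],"hand": -0.48},
  {"dr": [0,0,0],"offset": [0.1,0.01,0],"hand": -0.48},
  {"dr": [0,0,0],"offset": [0.1,0.01,0],"hand": -0.48},
  {"dr": [0,0,0],"offset": [0.1,0.01,0],"hand": -0.48},
  {"dr": [0,0,0],"offset": [0.1,0.01,0],"hand": -0.48},
  {"dr": [0,0,0],"offset": [0.1,0.01,0],"hand": -0.48},
])

```text
time_s: 17.05
eef_pos: [465.3, 40.1, 34.5]
ee_rot: [-0.0, 0.707, 0.707, -0.0]
force: [0.4, -1.0, 0.3]
grip_width: 0.259
grip_force: 0.6
```

```bash
python3 - <<'E'
from h import *
cv2.imwrite("pics/w5.png",ctrl.capture("wrist")[:,:,::-1])
E
```

```text
(no output)
```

View pics/w5.png

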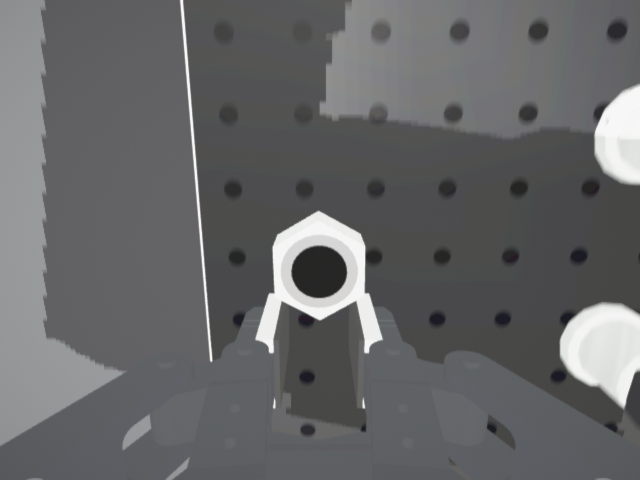

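Nut2 is cradled at (319,270), about 40 mm from the board's edge, which agrees with the measured position. Finishing the push.

Emit:
arm_command([
  {"dr": [0,0,0],"offset": [0.1,0.013,0],"hand": -0.48},
  {"dr": [0,0,0],"offset": [0.1,0.013,0],"hand": -0.48},
  {"dr": [0,0,0],"offset": [0.1,0.013,0],"hand": -0.48},
  {"dr": [0,0,0],"offset": [0.1,0.013,0],"hand": -0.48},
  {"dr": [0,0,0],"offset": [0.1,0.013,0],"hand": -0.48},
  {"dr": [0,0,0],"offset": [0.1,0.013,0],"hand": -0.48},
  {"dr": [0,0,0],"offset": [0.1,0.01,0],"hand": -0.48},
  {"dr": [0,0,0],"offset": [0.1,0,0],"hand": -0.48},
])

```text
time_s: 17.9
eef_pos: [476.1, 136.0, 34.5]
ee_rot: [0.0, 0.707, 0.707, 0.0]
force: [-0.2, -0.1, -0.3]
grip_width: 0.26
grip_force: 0.0
```

Emit:
arm_command([
  {"dr": [0,0,0],"offset": [0.1,0,0],"hand": -0.48},
  {"dr": [0,0,0],"offset": [0.08,0,0],"hand": -0.48},
  {"dr": [0,0,0],"offset": [0,0,0],"hand": -0.48},
  {"dr": [0,0,0],"offset": [0,0,-0.28],"hand": -0.48},
  {"dr": [0,0,0],"offset": [0,0,-0.3],"hand": -0.48},
  {"dr": [0,0,0],"offset": [0,0,-0.3],"hand": -0.48},
  {"dr": [0,0,0],"offset": [0,0,-0.3],"hand": -0.48},
  {"dr": [0,0,0],"offset": [0,0,-0.3],"hand": -0.48},
])

```text
time_s: 18.7
eef_pos: [475.7, 156.2, 213.7]
ee_rot: [0.0, 0.708, 0.707, -0.0]
force: [0.5, 0.0, -0.5]
grip_width: 0.259
grip_force: 0.0
```

Emit:
arm_command([
  {"dr": [0,0,0],"offset": [-0.3,0,0],"hand": -0.48},
  {"dr": [0,0,0],"offset": [-0.3,0,0],"hand": -0.48},
  {"dr": [0,0,0],"offset": [-0.3,0,0],"hand": -0.48},
  {"dr": [0,0,0],"offset": [-0.3,0,0],"hand": -0.48},
  {"dr": [0,0,0],"offset": [-0.3,0,0],"hand": -0.48},
  {"dr": [0,0,0],"offset": [-0.3,0,0],"hand": -0.48},
  {"dr": [0,0,0],"offset": [-0.3,0,0],"hand": -0.48},
  {"dr": [0,0,0],"offset": [0,0,0],"hand": -0.48},
])

```text
time_s: 19.5
eef_pos: [475.5, -99.0, 211.9]
ee_rot: [0.0, 0.709, 0.705, -0.0]
force: [-0.8, 0.2, -0.6]
grip_width: 0.26
grip_force: 0.0
```

```bash
python3 - <<'E'
from h import *
t=ctrl.capture("top")[150:290,200:400];s=ctrl.capture("scene")
a=cv2.resize(t,(600,420),interpolation=cv2.INTER_CUBIC)
cv2.imwrite("pics/t6.png",a[:,:,::-1])
cv2.imwrite("pics/s6.png",s[:,:,::-1])
E
```

```text
(no output)
```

View pics/t6.png

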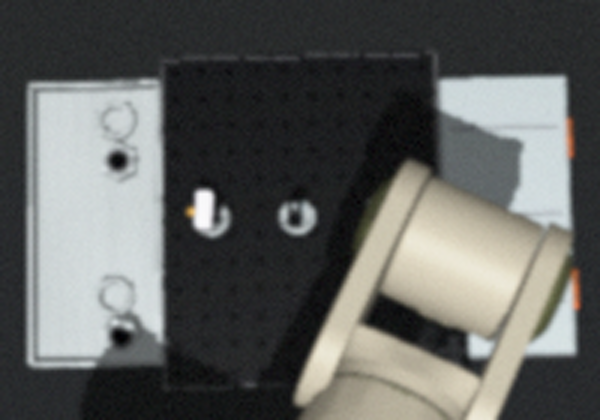

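All four parts lie flat in the tray, at about (118,120), (118,160), (117,295) and (121,333). The tray and the visible optics look unmoved. Handing in.

```bash
python3 -c "
from rig import ctrl
print(ctrl.finish_job())"
```

```text
the job is handed in; nothing more can be done
None
```

Both collars and both nuts were pushed into the tray, where the last top-camera picture shows them lying flat, and the job was handed in at about 19.6 s; `finish_job()` returned no verdict. In that picture the tray, lens and detector look unmoved; the collimator was hidden behind the arm and not checked again after the last two pushes.

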